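# Put the bench tools back in the foam inserts cut for them

### The job

The tools belong in the foam inserts of the red drawer tray, but some were put back in the wrong recess and some are still lying on the bench. Sort them so that the block plane, the wax block, the tape measure and the bevel gauge each sit right way up and fully down in the recess cut for that tool. Set each tool down, do not drop or fling it, and leave the coffee mug and the glue bottle standing where they are.

Things in the scene. Friction and masses are not known exactly. Their poses are not given: they have to be found in the camera images.
- block_plane: block plane, black with a brass front knob, 50 (x) x 168 (y) x 50 mm high, 0.5 to 0.95 kg, sole down. Origin: middle of its sole; y along its length, z up. Its flat sides, 50 mm apart, are 26 to 30 mm high; grip them across x at the middle. Starts on the bench beside the tray
- wax_block: block of pink wax with rounded edges, 50 (x) x 85 (y) x 34 mm high. Origin: middle of its underside; y along its length, z up. At the start it lies in the plane's recess
- tape_measure: tape measure, teal case with a red button, standing on its edge: 37 (x, thickness) x 91 (y, hook included) x 73 mm high. Origin: middle of its underside; the case reaches from 32 mm on its -y side to 45 mm on its +y side; z up. Grip it across the thickness. At the start it stands in the wax block's recess
- bevel_gauge: sliding bevel gauge, closed: wooden stock with brass, flat steel blade, 26 (x) x 181 (y) x 20 mm high, lying flat, rigid. Origin: middle of its underside; y along its length, z up. The stock, 26 mm wide and 15 mm high, runs from 28 mm on the -y side of the origin to 91 mm on the +y side; grip it across x at or just +y of the origin. Starts on the bench beside the tray
- plane_insert: fixed foam insert for the block plane: charcoal, 212 (x) x 92 (y) x 22 mm high; recess in its middle 182 (x) x 64 (y) mm, 12 deep, floor lined yellow. Finger channel, same depth, crosses the middle: 36 mm in x, to 38 mm either side in y. Origin: middle of its underside, z up; recess floor at 10 mm, foam top at 22 mm
- wax_insert: fixed foam insert for the wax block: charcoal, 212 (x) x 92 (y) x 22 mm high; recess in its middle 97 (x) x 62 (y) mm, 12 deep, floor lined pink. Finger channel, same depth, crosses the middle: 36 mm in x, to 38 mm either side in y. Five bits stand 13 mm proud in a row at x = +78 mm. Origin: middle of its underside, z up; recess floor at 10 mm, foam top at 22 mm
- tape_insert: fixed foam insert for the tape measure: charcoal, 212 (x) x 92 (y) x 22 mm high; recess in its middle 103 (x) x 49 (y) mm, 12 deep, floor lined teal. Finger channel, same depth, crosses the middle: 36 mm in x, to 38 mm either side in y. Five bits stand 13 mm proud in a row at x = +78 mm. Origin: middle of its underside, z up; recess floor at 10 mm, foam top at 22 mm
- gauge_insert: fixed foam insert for the bevel gauge: charcoal, 212 (x) x 92 (y) x 22 mm high; recess in its middle 195 (x) x 40 (y) mm, 8 deep, floor lined orange. Finger channel, same depth, crosses the middle: 36 mm in x, to 38 mm either side in y. Origin: middle of its underside, z up; recess floor at 14 mm, foam top at 22 mm
- coffee_mug: white to pale grey coffee mug, 83 mm across, 115 mm over the handle, 86 mm high, standing on the bench to the right of the work: a bystander. Origin: middle of its underside footprint, z up
- glue_bottle: orange glue bottle with a dark nozzle, 67 mm across, 202 mm high, standing on the bench to the left of the work: a bystander. Origin: middle of its underside, z up

How it is judged:
By the outcome, as a careful person would: the job done as asked, in the order asked, and still so for the second after the job is handed in, with the robot touching nothing.
It also fails if it takes over 112 s, if anything falls off the work surface, if the arm or the gripper's body presses on something with over 40 N, if the wrist force passes 120 N, or if a joint passes its speed limit or range.

### The arm

A 6-joint arm with a two-finger parallel gripper is mounted at the origin on a cart in front of the work surface, level with it; the furniture and walls round the work are solid. World frame = base frame: x ahead of the robot, y to its left, z up, the work surface at z = 0. Lengths are in m, angles in rad, forces in N, time in s.
With the tool pointing down it reaches from about 0.425 to 0.95 m from the base axis. Payload 3.5 kg.
Tool frame: the origin (TCP) lies between the finger pads; the fingertips stand 19 mm ahead of it and the grasp point (between the pads) is the TCP (ctrl.nose_length is the distance from the TCP to the fingertips, in m); z points along the fingers, y is the line along which they close (so a half turn about z gives the same grasp; the last joint's range is limited). The gripper opens to 85 mm and grips with 20 to 120 N. Pads are 22 mm wide; open, the fingers measure 114 mm over their backs; the gripper's body (76 mm by 85 mm) begins 54 mm behind the grasp point. The pads swing forward as they close: fully open they stand 13 mm farther back than shut.
Start: joints at [-1.48, 0.286, 1.577, -0, 1.279, -0.15], TCP at [0.161, -0.656, 0.25] pointing down, gripper open.
Joint ranges: [-2.77, 2.77], [-0.9, 2.22], [0.21, 2.48], [-1.53, 4.67], [0.24, 2.81], [-2.84, 2.84]. Speed limits (rad/s): [2.79, 2.79, 3.14, 3.14, 3.14, 3.14].

### API

Orientations are given as a unit quaternion [x, y, z, w].
In Python, from plant import ctrl gives the robot as it stands.
- The arm moves only by the tool apply_moves, never from a script. Its argument "series" is a list of rows, each a list of 6 numbers: the shift along the world's x, y, z scaled (see below), then the turn, a rotation vector about the world's x, y, z scaled (see below). A call has 1 to 20 rows; each row is the pose to reach, as a shift and turn from the pose commanded when the call began; what a row does not reach only later rows make up. The controller multiplies each number of a shift by 0.8 m and each number of a turn by 45 degrees. A row lasts 1/8 s, in which the tool goes at most 62.5 mm and 10.7 degrees, less where a joint would pass 70% of its speed; a pose out of reach is approached as far as the arm can. A call with a number of a shift or a turn outside -1 to 1 is refused whole. A call with a gripper value outside its range is refused whole. "jaw" is the opening, from 0 (shut) to 1 (fully open), set as the call begins (left out, the last holds). The fingers move at their own pace and stop on an object; "squeeze" is the grip in N (left out, the last holds). Time passes only in rows, so rows that repeat a pose let the fingers close. It gives the time, the measured TCP pose, the force, the opening and the grip force at its end, in the units of the state.
- ctrl.get_state(): the state, without advancing time (a new reading comes with each control period).
- ctrl.read_camera(name): name is "scene" or "top"; returns the picture (384x512x3 uint8, red, green, blue); there is no depth.
- ctrl.get_calibration(name): a dict with "fx", "fy", "cx", "cy" (pixels), "xyz" and "orientation" of the camera in the world. Camera axes: x right, y up, looking along -z (the intrinsics and any distortion apply to the point x, -y, -z); pixel columns grow to the right and rows downward; lengths in m; the calibration is good to about 2 mm. A picture is of the moment at which its call begins. get_calibration takes no time and is no camera call.
- ctrl.sign_off(): hands the job in; it is judged then, once.
Trained networks look in the newest picture that a camera, given by its name, has taken for a name from the list of things; names that differ only in an ending like _2 or _b are one class to them, and where a whole thing is asked for, a point or a joint stands for the part that bears it (a point fixed in the world has none). Each returns a list of dicts, best first, with "p" (0 to 1); they miss things now and then, are a little off and sometimes report something else, mostly with a low value. They report only what shows in the picture. A call takes as long as a camera call.
- ctrl.boxes_of(thing, camera): "xy" ([column, row] as shares, 0 to 1, of the picture: columns of its width, rows of its height, amid what is visible of it).
- ctrl.silhouettes(thing, camera): "pixels" (384x512 bool, what is visible of it) and "xy" ([column, row] as shares, 0 to 1, of the picture: columns of its width, rows of its height, amid what is visible of it).
The state is a dict: "time": time; "qpos": joint angles; "dq": joint speeds; "joint_efforts": joint torques, N m; "eef_pos": TCP position; "tcp_rot": TCP orientation; "contact_force": force on the tool from outside, world axes, zero at the start; "wrist_torque": the same for the moment, N m; "opening": opening from 0.0 (shut) to 1.0 (fully open); "finger_force": force on a finger pad.
Only numpy, scipy, OpenCV 4.12 (cv2) and the standard library are available. Lean on these libraries where they do the work, as an engineer would, in place of code of your own. Each camera call takes 0.05 s, during which the arm holds its last target. There are 200 camera calls.

## Working session

There is one attempt and no reset: what is moved stays moved. The work goes in short steps, Python scripts to look and compute and a tool call to move; the robot and the scene stay as the last step left them, time stands still between calls to the robot, and variables do not carry over. Pictures are saved under pics/ and viewed, at most 17 in all, crops included, and the job is handed in when it is done.

Besides the shell and the picture viewer there is one more tool, called after "Call:" by a JSON object that holds its "method" and its "body", one argument or row to a line. apply_moves: Moves the arm, as the interface text tells. Shifts and turns lie within -1 to 1; 1 stands for 0.8 m of shift or 45 degrees of turn. Its arguments: {"type":"object","properties":{"series":{"type":"array"},"jaw":{"type":"number"},"squeeze":{"type":"number"}},"required":["series"]}

```bash
mkdir -p pics; ls
python3 - <<'E'
from plant import ctrl
import cv2
for c in("scene","top"):
    im=ctrl.read_camera(c); cv2.imwrite(f"pics/{c}0.png",im[:,:,::-1]); print(c,ctrl.get_calibration(c))
    for t in "block_plane wax_block tape_measure bevel_gauge plane_insert wax_insert tape_insert gauge_insert coffee_mug glue_bottle".split():
        print(t,[(round(d["p"],2),[round(d["xy"][0]*512),round(d["xy"][1]*384)]) for d in ctrl.boxes_of(t,c)[:3]])
s=ctrl.get_state();print(s)
E
```

```text
pics
scene {'fx': 403.6903252172351, 'fy': 403.6903252172351, 'cx': 258.9224773128481, 'cy': 187.7172708132045, 'xyz': array([-0.07997068,  0.68036676,  0.82353293]), 'orientation': array([-0.14426962,  0.40894099,  0.84969426, -0.29995533])}
block_plane [(0.66, [169, 242])]
wax_block [(0.62, [276, 181])]
tape_measure [(0.61, [234, 208])]
bevel_gauge [(0.71, [322, 160])]
plane_insert [(0.64, [286, 194])]
wax_insert [(0.67, [233, 219])]
tape_insert [(0.91, [261, 200])]
gauge_insert [(0.96, [298, 177]), (0.6, [323, 158])]
coffee_mug [(0.63, [326, 124]), (0.31, [166, 241])]
glue_bottle [(0.72, [107, 253])]
top {'fx': 385.3392159347683, 'fy': 385.3392159347683, 'cx': 255.30399957235198, 'cy': 187.7354746224728, 'xyz': array([ 0.48087764, -0.05400733,  1.54710126]), 'orientation': array([-0.01034795,  0.02166265,  0.71579901, -0.69789356])}
block_plane [(0.61, [179, 175])]
wax_block [(0.67, [275, 195]), (0.32, [249, 196])]
tape_measure [(0.66, [225, 194])]
bevel_gauge [(0.87, [332, 205]), (0.29, [374, 178])]
plane_insert [(0.73, [270, 203]), (0.66, [274, 192])]
wax_insert [(0.68, [268, 20
[... 173 characters left out ...]
)]
{'time': 1.1, 'qpos': array([-1.47997496e+00,  2.86301867e-01,  1.57667777e+00,  1.42839699e-05,
        1.27859144e+00, -1.49975156e-01]), 'dq': array([ 0.00151133,  0.00184654, -0.00044536,  0.00063015, -0.001058  ,
       -0.00173905]), 'joint_efforts': array([ 1.23846483e-03, -4.05974042e+01, -2.92940730e+01, -2.81115513e-05,
        5.72804147e-04,  4.03928283e-06]), 'eef_pos': array([ 0.16101937, -0.655511  ,  0.25033568]), 'tcp_rot': array([9.92761128e-01, 1.20105552e-01, 6.51723586e-06, 1.09858670e-05]), 'contact_force': array([-0.25727111,  0.1261428 ,  0.07539835]), 'wrist_torque': array([ 0.05724176, -0.00013401,  0.00214287]), 'finger_force': 0.0, 'opening': 0.997482347025834}
```

View pics/top0.png

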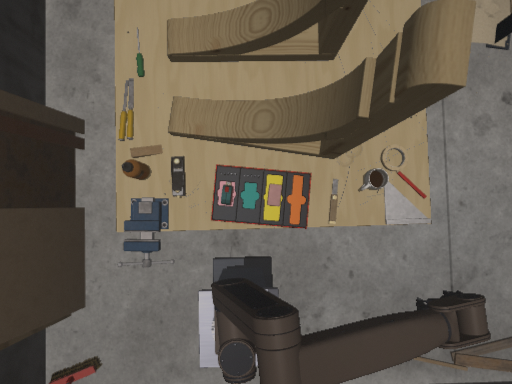

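View pics/scene0.png

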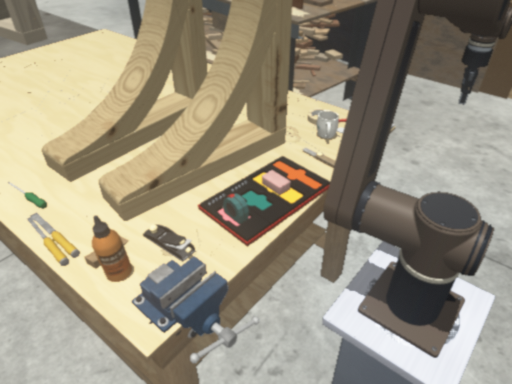

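```bash
cat > h.py <<'E'
from plant import ctrl
import numpy as np, cv2
from scipy.spatial.transform import Rotation as R
from scipy.optimize import minimize
CAL={c:ctrl.get_calibration(c) for c in("top","scene")}
def proj(P,c):
    k=CAL[c]; q=R.from_quat(k["orientation"]).inv().apply(np.atleast_2d(P)-k["xyz"])
    return np.c_[k["fx"]*q[:,0]/-q[:,2]+k["cx"], k["fy"]*-q[:,1]/-q[:,2]+k["cy"]]
def ray(uv,z,c):
    k=CAL[c]; uv=np.atleast_2d(uv).astype(float)
    d=R.from_quat(k["orientation"]).apply(np.c_[(uv[:,0]-k["cx"])/k["fx"],-(uv[:,1]-k["cy"])/k["fy"],-np.ones(len(uv))])
    return k["xyz"]+d*((z-k["xyz"][2])/d[:,2])[:,None]
def boxp(p,sx,sy,z0,z1):
    x,y,a=p; c=np.array([[i,j,k] for i in(-sx/2,sx/2) for j in(-sy/2,sy/2) for k in(z0,z1)])
    return R.from_euler("z",a).apply(c)+[x,y,0]
def raster(P,c,s=4):
    m=np.zeros((384*s,512*s),np.uint8)
    h=cv2.convexHull(((proj(P,c)+.5)*s*16).astype(np.int32)); cv2.fillConvexPoly(m,h,1,shift=4); return m>0
def fit(masks,p0,sx,sy,z0,z1):
    big={c:np.kron(m,np.ones((4,4)))>0 for c,m in masks.items()}
    def cost(p):
        P=boxp(p,sx,sy,z0,z1); return sum((raster(P,c)^b).sum()/b.sum() for c,b in big.items())
    best=None
    for a in (p0[2]-.15,p0[2]+.15):
        S=np.array([[p0[0],p0[1],a]]*4)+np.array([[0,0,0],[.015,0,0],[0,.015,0],[0,0,.2]])
        r=minimize(cost,S[0],method="Nelder-Mead",options=dict(initial_simplex=S,xatol=3e-4,fatol=1e-4))
        if best is None or r.fun<best.fun: best=r
    return best.x,best.fun
def sil(t,c):
    r=ctrl.silhouettes(t,c); return r
def crop(c,name,x0,y0,x1,y1,k):
    im=ctrl.read_camera(c)[y0:y1,x0:x1,::-1]; cv2.imwrite(f"pics/{name}.png",cv2.resize(im,None,fx=k,fy=k,interpolation=cv2.INTER_CUBIC))
E
python3 - <<'E'
from h import *
crop("top","topc",120,140,400,240,2.8)
ctrl.read_camera("scene")
D=dict(block_plane=(.05,.168,0,.03),wax_block=(.05,.085,.015,.05),tape_measure=(.037,.085,.024,.088),bevel_gauge=(.026,.181,0,.016),
 plane_insert=(.212,.092,.004,.026),wax_insert=(.212,.092,.004,.026),tape_insert=(.212,.092,.004,.026),gauge_insert=(.212,.092,.004,.026))
for t,d in D.items():
    for c in("top","scene"):
        for s in ctrl.silhouettes(t,c)[:2]:
            m=s["pixels"]; w=ray(np.argwhere(m)[:,::-1],(d[2]+d[3])/2,c)[:,:2]
            if len(w)<5: continue
            q=w.mean(0); u,v=np.linalg.eigh(np.cov(w.T)); a=np.arctan2(v[1,1],v[0,1]); a=a if d[0]>d[1] else a-np.pi/2
            a=(a+np.pi/2)%np.pi-np.pi/2
            p,f=fit({c:m},[q[0],q[1],a],*d)
            print(t,c,round(s["p"],2),m.sum(),"cent",q.round(3),"fit",p.round(3),round(f,2))
E
```

```text
block_plane top 0.98 566 cent [0.606 0.226] fit [ 0.603  0.227 -1.548] 0.12
block_plane scene 0.66 1022 cent [0.599 0.231] fit [ 0.612  0.23  -1.561] 0.19
wax_block top 0.66 263 cent [ 0.519 -0.153] fit [ 0.521 -0.152  1.414] 0.15
wax_block scene 0.64 475 cent [ 0.519 -0.147] fit [ 0.522 -0.148  1.376] 0.1
tape_measure top 0.63 214 cent [0.532 0.033] fit [0.532 0.034 1.413] 0.16
tape_measure top 0.59 466 cent [ 0.571 -0.548] fit [ 0.573 -0.544  0.973] 0.38
tape_measure scene 0.83 573 cent [0.518 0.045] fit [0.522 0.044 1.249] 0.24
bevel_gauge top 0.68 257 cent [ 0.476 -0.39 ] fit [ 0.486 -0.391  1.446] 0.35
bevel_gauge scene 0.5 205 cent [ 0.5  -0.39] fit [ 0.53  -0.4    1.309] 0.8
plane_insert top 0.57 952 cent [ 0.511 -0.146] fit [ 0.513 -0.147 -0.112] 0.35
plane_insert top 0.51 522 cent [0.607 0.226] fit [ 0.629  0.213 -0.017] 1.5
plane_insert scene 0.71 851 cent [ 0.5   -0.145] fit [ 0.517 -0.156 -0.167] 0.8
wax_insert top 0.91 1073 cent [0.534 0.037] fit [ 0.535  0.037 -0.123] 0.24
wax_insert scene 0.97 1131 cent [0.526 0.046] fit [ 0.541  0.034 -0.114] 0.66
wax_insert scene 0.2 834 cent [ 0.499 -0.145] fit [ 0.516 -0.156 -0.154] 0.84
tape_insert top 0.56 1202 cent [ 0.523 -0.056] fit [ 0.524 -0.056 -0.115] 0.06
tape_insert scene 0.96 1328 cent [ 0.518 -0.059] fit [ 0.528 -0.06  -0.163] 0.28
gauge_insert scene 0.69 1062 cent [ 0.5   -0.245] fit [ 0.509 -0.253 -0.167] 0.3
```

View pics/topc.png

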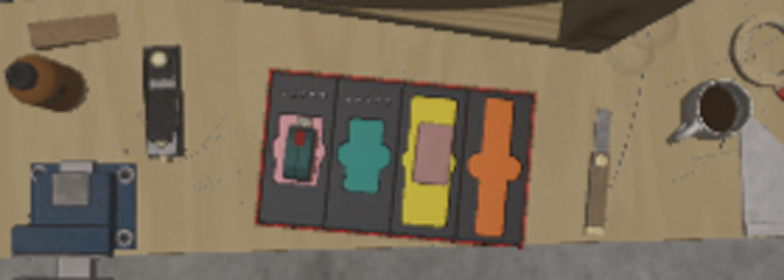

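Call:
{"method": "apply_moves", "body": {
  "series": [
    [0.18, 0.13, 0, 0, 0, -0.1],
    [0.36, 0.26, 0, 0, 0, -0.2],
    [0.36, 0.26, 0, 0, 0, -0.3],
    [0.36, 0.26, 0, 0, 0, -0.4],
    [0.36, 0.26, 0, 0, 0, -0.5],
    [0.36, 0.26, 0, 0, 0, -0.5],
    [0.464, 0.864, -0.06, 0, 0, -0.5],
    [0.464, 0.864, -0.06, 0, 0, -0.5],
    [0.464, 0.864, -0.06, 0, 0, -0.5],
    [0.464, 0.864, -0.06, 0, 0, -0.5],
    [0.464, 0.864, -0.06, 0, 0, -0.5],
    [0.464, 0.864, -0.06, 0, 0, -0.5],
    [0.464, 0.864, -0.06, 0, 0, -0.5],
    [0.464, 0.864, -0.06, 0, 0, -0.5],
    [0.464, 0.864, -0.06, 0, 0, -0.5],
    [0.464, 0.864, -0.06, 0, 0, -0.5]
  ],
  "jaw": 1,
  "squeeze": 50
}}

```text
time: 4.0
eef_pos: [0.5322, 0.0356, 0.2024]
tcp_rot: [0.997, -0.076, 0.0, 0.0]
contact_force: [-0.1, -1.1, -1.0]
opening: 1.001
finger_force: 0.0
```

```bash
cat >> h.py <<'E'
def st():
    s=ctrl.get_state(); z=R.from_quat(s["tcp_rot"]).as_matrix()
    print("t",round(s["time"],2),"tcp",s["eef_pos"].round(4),"closedir",round(np.arctan2(z[1,1],z[0,1])%np.pi,3),"tilt",round(np.degrees(np.arccos(-z[2,2])),2),"F",s["contact_force"].round(1),"open",round(s["opening"],3),"ff",round(s["finger_force"],1),"q6",s["qpos"].round(2))
E
python3 - <<'E'
from h import *
st(); print(ctrl.nose_length)
# colour floors (top camera) from the first image
im=cv2.cvtColor(cv2.imread("pics/top0.png"),cv2.COLOR_BGR2HSV)
for n,(lo,hi,z) in dict(orange=((5,150,120),(15,255,255),.018),yellow=((22,150,120),(32,255,255),.014),teal=((78,110,70),(95,255,255),.014)).items():
    m=cv2.inRange(im,lo,hi); m[:160]=0;m[232:]=0;m[:,:238 if n=="teal" else 258]=0;m[:,315:]=0
    p=np.argwhere(m>0)[:,::-1]; w=ray(p,z,"top")[:,:2]
    r=cv2.minAreaRect((w*1000).astype(np.float32)); print(n,len(p),w.mean(0).round(4),r)
E
```

```text
t 4.0 tcp [0.5322 0.0356 0.2024] closedir 1.42 tilt 0.03 F [-0.1 -1.1 -1. ] open 1.001 ff 0.0 q6 [-0.12  0.02  1.97 -0.    1.15  1.6 ]
0.019
orange 563 [ 0.5023 -0.2403] ((545.7564086914062, -225.6956787109375), (272.8285827636719, 155.34808349609375), 28.64997673034668)
yellow 434 [ 0.5045 -0.1444] ((511.218994140625, -148.73219299316406), (72.53337097167969, 180.70889282226562), 82.87705993652344)
teal 344 [ 0.5209 -0.0553] ((519.7534790039062, -55.57036209106445), (67.65155029296875, 99.49072265625), 88.57968139648438)
```

Call:
{"method": "apply_moves", "body": {
  "series": [
    [0, 0, -0.06, 0, 0, 0],
    [0, 0, -0.11, 0, 0, 0],
    [0, 0, -0.15, 0, 0, 0],
    [0, 0, -0.178, 0, 0, 0],
    [0, 0, -0.178, 0, 0, 0]
  ]
}}

```text
time: 4.62
eef_pos: [0.5308, 0.0342, 0.0582]
tcp_rot: [0.997, -0.077, -0.002, -0.0]
contact_force: [0.3, -1.1, -0.2]
opening: 0.998
finger_force: 0.0
```

Call:
{"method": "apply_moves", "body": {
  "series": [
    [0, 0, 0, 0, 0, 0],
    [0, 0, 0, 0, 0, 0],
    [0, 0, 0, 0, 0, 0],
    [0, 0, 0, 0, 0, 0],
    [0, 0, 0, 0, 0, 0],
    [0, 0, 0, 0, 0, 0]
  ],
  "jaw": 0,
  "squeeze": 50
}}

```text
time: 5.38
eef_pos: [0.5332, 0.0354, 0.0613]
tcp_rot: [0.997, -0.076, 0.001, 0.0]
contact_force: [-0.1, -1.8, 6.8]
opening: 0.41
finger_force: 50.7
```

Run:
```python
from h import *
st(); crop("scene","s1",190,130,350,250,4)
```

```text
t 5.38 tcp [0.5332 0.0354 0.0613] closedir 1.419 tilt 0.13 F [-0.1 -1.8  6.8] open 0.41 ff 50.7 q6 [-0.12  0.22  2.04 -0.    0.88  1.6 ]
```

View pics/s1.png

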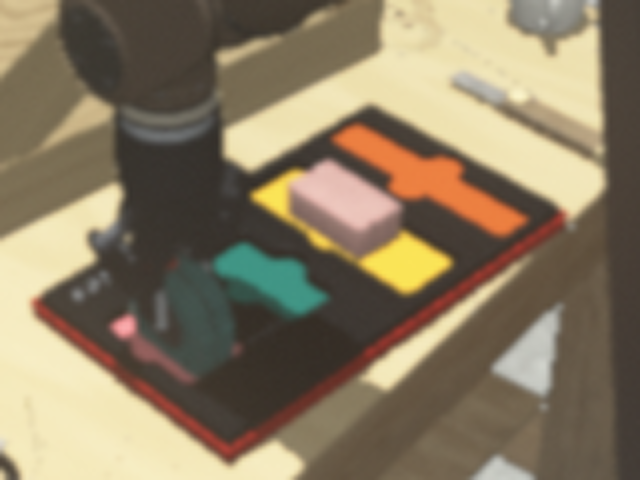

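The picture shows the tape gripped upright in the pink recess (≈190,320); teal is free beside it, with the wax in the yellow recess.

Call:
{"method": "apply_moves", "body": {
  "series": [
    [0, 0, 0.02, 0, 0, 0],
    [0, 0, 0.05, 0, 0, 0],
    [0, 0, 0.075, 0, 0, 0],
    [0, 0, 0.075, 0, 0, 0]
  ]
}}

```text
time: 5.92
eef_pos: [0.533, 0.0358, 0.1216]
tcp_rot: [0.997, -0.076, 0.002, -0.0]
contact_force: [1.1, -0.1, -3.5]
opening: 0.407
finger_force: 50.4
```

Run:
```python
from h import *
st(); im=ctrl.read_camera("scene"); ctrl.read_camera("top")
cv2.imwrite("pics/s2.png",cv2.resize(im[130:250,190:350,::-1],None,fx=4,fy=4,interpolation=cv2.INTER_CUBIC))
for c in ("top","scene"):
    for s in ctrl.silhouettes("tape_measure",c)[:2]:
        m=s["pixels"]; w=ray(np.argwhere(m)[:,::-1],.105,c)[:,:2]; q=w.mean(0)
        print(c,s["p"],m.sum(),q,fit({c:m},[q[0],q[1],1.42],.037,.09,.07,.143) if m.sum()>50 else 0)
```

```text
t 5.92 tcp [0.533  0.0358 0.1216] closedir 1.419 tilt 0.2 F [ 1.1 -0.1 -3.5] open 0.407 ff 50.4 q6 [-0.12  0.12  2.02  0.    0.99  1.6 ]
scene 0.55 512 [0.51775646 0.03871187] (array([0.51280456, 0.03869492, 0.87934789]), np.float64(0.5084228515625))
```

View pics/s2.png

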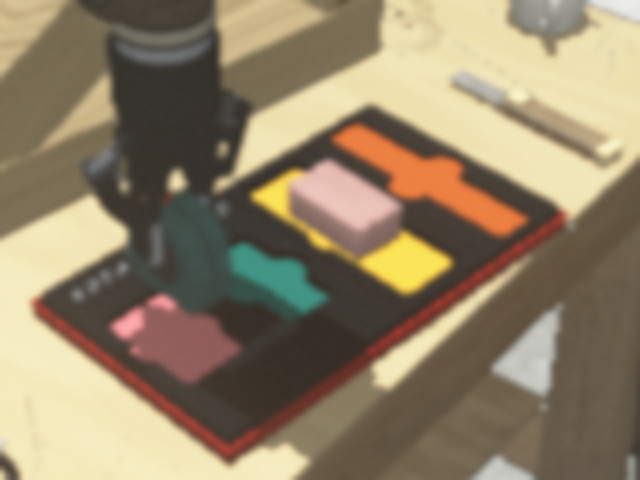

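```bash
cat >> h.py <<'E'
def along(m,c,p,dirv,off):  # ray/vertical-plane intersection: s along dirv, z
    k=CAL[c]; uv=np.argwhere(m)[:,::-1].astype(float)
    d=R.from_quat(k["orientation"]).apply(np.c_[(uv[:,0]-k["cx"])/k["fx"],-(uv[:,1]-k["cy"])/k["fy"],-np.ones(len(uv))])
    u=np.array([np.cos(dirv),np.sin(dirv),0]); n=np.array([-u[1],u[0],0]); P=np.array([p[0],p[1],0])+n*off
    X=k["xyz"]+d*(((P-k["xyz"])@n)/(d@n))[:,None]
    return (X-P)@u, X[:,2]
E
python3 - <<'E'
from h import *
ctrl.read_camera("scene")
im=cv2.cvtColor(cv2.imread("pics/scene0.png"),cv2.COLOR_BGR2HSV)
for s in ctrl.silhouettes("tape_measure","scene")[:1]:
    m=s["pixels"]
    for off in(.0185,-.0185):
        a,z=along(m,"scene",(.533,.0358),-.151,off)
        for lo in np.arange(.06,.17,.015):
            q=(z>lo)&(z<=lo+.015)
            if q.any(): print(off,round(lo,3),a[q].min().round(3),a[q].max().round(3))
# before lift: top picture rows at z=.085
t=cv2.imread("pics/top0.png")
h=cv2.resize(t[176:212,212:242],None,fx=18,fy=16,interpolation=cv2.INTER_CUBIC);cv2.imwrite("pics/tz.png",h)
for r in(180,185,190,195,200,205,208): print(r,ray([226,r],.085,"top")[0].round(3),ray([226,r],.03,"top")[0].round(3))
E
```

```text
0.0185 0.06 -0.041 0.026
0.0185 0.075 -0.055 0.03
0.0185 0.09 -0.068 0.015
0.0185 0.105 -0.077 -0.013
0.0185 0.12 -0.081 -0.014
0.0185 0.135 -0.078 -0.015
0.0185 0.15 -0.078 -0.016
0.0185 0.165 -0.074 -0.025
-0.0185 0.06 -0.033 0.035
-0.0185 0.075 -0.037 0.034
-0.0185 0.09 -0.034 0.033
-0.0185 0.105 -0.034 0.032
-0.0185 0.12 -0.026 0.022
180 [0.579 0.032 0.085] [0.583 0.035 0.03 ]
185 [0.56  0.033 0.085] [0.563 0.036 0.03 ]
190 [0.541 0.033 0.085] [0.543 0.036 0.03 ]
195 [0.522 0.034 0.085] [0.524 0.037 0.03 ]
200 [0.503 0.034 0.085] [0.504 0.037 0.03 ]
205 [0.484 0.034 0.085] [0.484 0.038 0.03 ]
208 [0.473 0.035 0.085] [0.473 0.038 0.03 ]
```

View pics/tz.png

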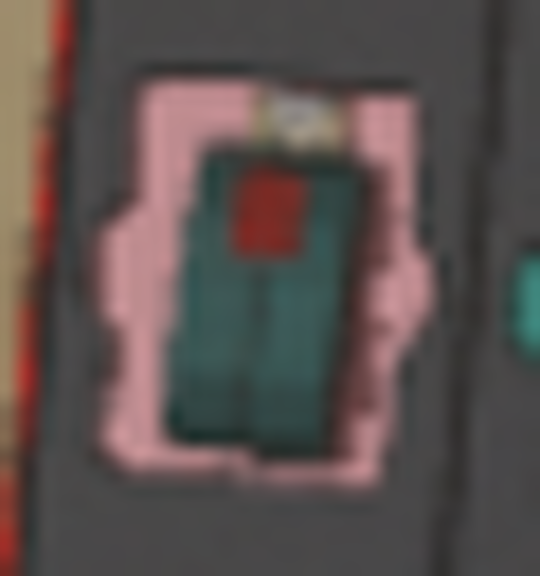

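The tape's hook faces the far side and the tape is about centred lengthways in the pink recess (crop rows 90–445 vs recess 80–470), so the offset between inserts gives the move.

Call:
{"method": "apply_moves", "body": {
  "series": [
    [-0.005, -0.05, 0, 0, 0, 0.02],
    [-0.01, -0.09, 0, 0, 0, 0.046],
    [-0.0138, -0.115, 0, 0, 0, 0.046],
    [-0.0138, -0.115, 0, 0, 0, 0.046],
    [-0.0138, -0.115, -0.03, 0, 0, 0.046],
    [-0.0138, -0.115, -0.045, 0, 0, 0.046],
    [-0.0138, -0.115, -0.055, 0, 0, 0.046],
    [-0.0138, -0.115, -0.06, 0, 0, 0.046],
    [-0.0138, -0.115, -0.065, 0, 0, 0.046]
  ]
}}

```text
time: 7.35
eef_pos: [0.5217, -0.0563, 0.0682]
tcp_rot: [0.998, -0.058, 0.001, 0.0]
contact_force: [-0.2, -0.9, -2.9]
opening: 0.405
finger_force: 51.0
```

Call:
{"method": "apply_moves", "body": {
  "series": [
    [0, 0, -0.003, 0, 0, 0],
    [0, 0, -0.006, 0, 0, 0],
    [0, 0, -0.008, 0, 0, 0],
    [0, 0, -0.01, 0, 0, 0]
  ]
}}

```text
time: 7.85
eef_pos: [0.5214, -0.0564, 0.0613]
tcp_rot: [0.998, -0.058, -0.0, -0.0]
contact_force: [-6.7, 1.2, 12.4]
opening: 0.405
finger_force: 52.6
```

Run:
```python
from h import *
st(); crop("scene","s3",190,130,350,250,4)
```

```text
t 7.85 tcp [ 0.5214 -0.0564  0.0613] closedir 1.455 tilt 0.06 F [-6.7  1.2 12.4] open 0.405 ff 52.6 q6 [-0.3   0.2   2.07 -0.    0.88  1.39]
```

View pics/s3.png

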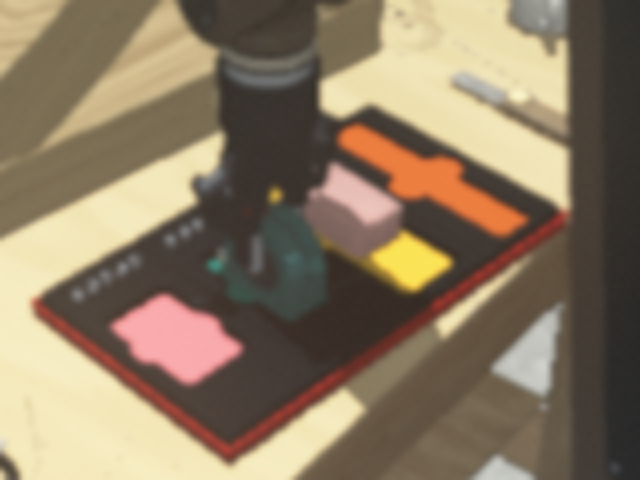

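Tape is down at the same height it was grasped from (12 N contact); ease off the far wall by 2 mm and release.

Call:
{"method": "apply_moves", "body": {
  "series": [
    [-0.0025, 0, 0.001, 0, 0, 0],
    [-0.0025, 0, 0.001, 0, 0, 0]
  ]
}}

```text
time: 8.15
eef_pos: [0.5197, -0.0565, 0.0613]
tcp_rot: [0.998, -0.058, 0.001, 0.0]
contact_force: [0.1, -0.6, 1.4]
opening: 0.402
finger_force: 51.5
```

Call:
{"method": "apply_moves", "body": {
  "series": [
    [0, 0, 0, 0, 0, 0],
    [0, 0, 0, 0, 0, 0],
    [0, 0, 0, 0, 0, 0],
    [0, 0, 0, 0, 0, 0],
    [0, 0, 0.03, 0, 0, 0],
    [0, 0, 0.08, 0, 0, 0],
    [0, 0, 0.15, 0, 0, 0],
    [0, 0, 0.15, 0, 0, 0],
    [0, -0.12, 0.15, 0, 0, 0],
    [0, -0.12, 0.15, 0, 0, 0],
    [0, -0.12, 0.15, 0, 0, 0]
  ],
  "jaw": 0.8
}}

```text
time: 9.52
eef_pos: [0.5186, -0.154, 0.1796]
tcp_rot: [0.998, -0.06, -0.001, -0.0]
contact_force: [-0.2, 0.9, -0.6]
opening: 0.804
finger_force: 0.0
```

Run:
```python
from h import *
st(); crop("scene","s4",190,130,350,250,4); ctrl.read_camera("top")
for t,d in dict(tape_measure=(.037,.085,.024,.088),wax_block=(.05,.085,.015,.049)).items():
  for c in ("top","scene"):
    for s in ctrl.silhouettes(t,c)[:2]:
        m=s["pixels"]; w=ray(np.argwhere(m)[:,::-1],.05,c)[:,:2]; q=w.mean(0)
        if m.sum()>50: print(t,c,s["p"],m.sum(),q,fit({c:m},[q[0],q[1],1.42],*d))
```

```text
t 9.53 tcp [ 0.5186 -0.154   0.1796] closedir 1.452 tilt 0.09 F [-0.2  0.9 -0.6] open 0.804 ff 0.0 q6 [-0.48  0.06  1.97 -0.    1.11  1.21]
tape_measure top 0.62 197 [ 0.51934268 -0.05763786] (array([ 0.51980427, -0.05754603,  1.46829675]), np.float64(0.1751269035532995))
tape_measure scene 0.95 543 [ 0.51133452 -0.04969383] (array([ 0.51220689, -0.04549502,  1.263044  ]), np.float64(0.2646178637200737))
wax_block scene 0.69 417 [ 0.50657425 -0.12859472] (array([ 0.52319886, -0.14841915,  1.33066743]), np.float64(0.20893285371702638))
```

View pics/s4.png

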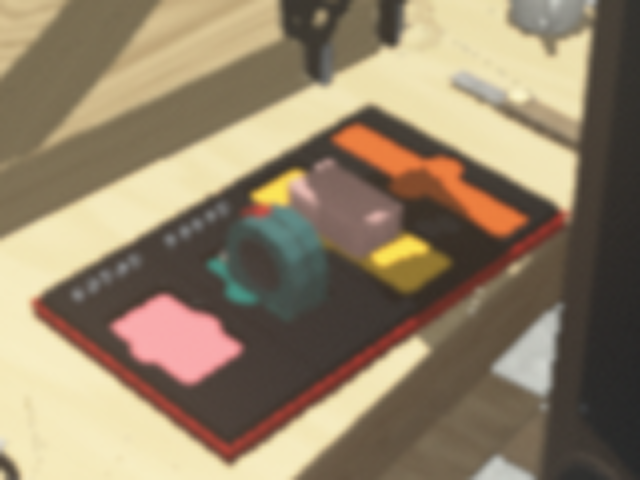

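Tape sits upright in the teal recess (crop 275,265). Next, the wax.

Call:
{"method": "apply_moves", "body": {
  "series": [
    [0.004, 0.004, -0.05, 0, 0, -0.07],
    [0.004, 0.004, -0.11, 0, 0, -0.07],
    [0.004, 0.004, -0.15, 0, 0, -0.07],
    [0.004, 0.004, -0.168, 0, 0, -0.07],
    [0.004, 0.004, -0.168, 0, 0, -0.07]
  ],
  "jaw": 0.85
}}

```text
time: 10.45
eef_pos: [0.5221, -0.1485, 0.0458]
tcp_rot: [0.996, -0.085, -0.001, -0.0]
contact_force: [0.8, -0.4, 0.6]
opening: 0.851
finger_force: 0.0
```

Call:
{"method": "apply_moves", "body": {
  "series": [
    [0, 0, 0, 0, 0, 0],
    [0, 0, 0, 0, 0, 0],
    [0, 0, 0, 0, 0, 0],
    [0, 0, 0, 0, 0, 0],
    [0, 0, 0, 0, 0, 0],
    [0, 0, 0, 0, 0, 0]
  ],
  "jaw": 0,
  "squeeze": 45
}}

```text
time: 11.2
eef_pos: [0.524, -0.1499, 0.0485]
tcp_rot: [0.996, -0.085, 0.002, 0.001]
contact_force: [-0.3, -0.1, 6.5]
opening: 0.572
finger_force: 49.3
```

Run:
```python
from h import *
st()
```

```text
t 11.2 tcp [ 0.524  -0.1499  0.0485] closedir 1.4 tilt 0.24 F [-0.3 -0.1  6.5] open 0.572 ff 49.3 q6 [-0.46  0.26  2.02  0.    0.86  1.28]
```

Call:
{"method": "apply_moves", "body": {
  "series": [
    [0, 0, 0.02, 0, 0, 0],
    [0, 0, 0.07, 0, 0, 0],
    [0, 0, 0.145, 0, 0, 0],
    [0, 0, 0.145, 0, 0, 0],
    [0, 0, 0.145, 0, 0, 0],
    [0.004, 0.06, 0.145, 0, 0, 0.04],
    [0.01, 0.12, 0.145, 0, 0, 0.07],
    [0.014, 0.18, 0.145, 0, 0, 0.07],
    [0.014, 0.234, 0.145, 0, 0, 0.07],
    [0.014, 0.234, 0.145, 0, 0, 0.07],
    [0.014, 0.234, 0.1, 0, 0, 0.07],
    [0.014, 0.234, 0.06, 0, 0, 0.07],
    [0.014, 0.234, 0.035, 0, 0, 0.07],
    [0.014, 0.234, 0.025, 0, 0, 0.07],
    [0.014, 0.234, 0.025, 0, 0, 0.07]
  ]
}}

```text
time: 13.08
eef_pos: [0.5328, 0.0376, 0.0653]
tcp_rot: [0.998, -0.058, -0.001, -0.0]
contact_force: [0.2, -0.0, -0.9]
opening: 0.581
finger_force: 48.4
```

Run:
```python
from h import *
st(); crop("scene","s5",190,130,350,250,4)
```

```text
t 13.07 tcp [0.5328 0.0376 0.0653] closedir 1.454 tilt 0.14 F [ 0.2 -0.  -0.9] open 0.581 ff 48.4 q6 [-0.12  0.21  2.04 -0.    0.89  1.57]
```

View pics/s5.png

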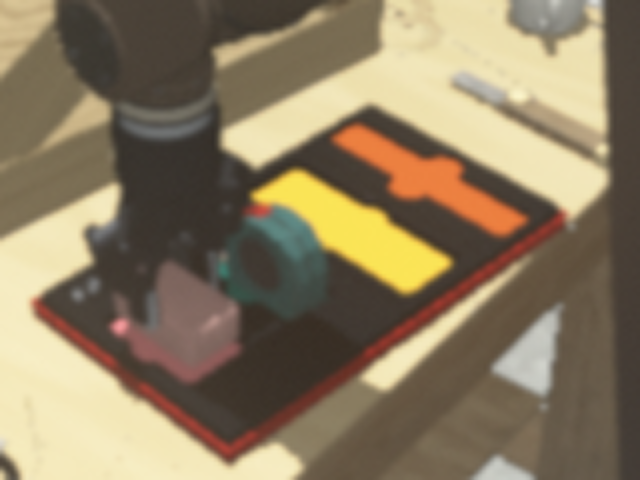

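The wax is held level just above the pink recess; its near end (≈185,355) lies just inside the pink edge. Lower it slowly.

Call:
{"method": "apply_moves", "body": {
  "series": [
    [0, 0, -0.005, 0, 0, 0],
    [0, 0, -0.01, 0, 0, 0],
    [0, 0, -0.014, 0, 0, 0],
    [0, 0, -0.018, 0, 0, 0],
    [0, 0, -0.021, 0, 0, 0],
    [0, 0, -0.021, 0, 0, 0]
  ]
}}

```text
time: 13.88
eef_pos: [0.5334, 0.0381, 0.0492]
tcp_rot: [0.998, -0.058, -0.0, -0.0]
contact_force: [-0.3, 0.3, -1.1]
opening: 0.578
finger_force: 48.4
```

Call:
{"method": "apply_moves", "body": {
  "series": [
    [0, 0, -0.001, 0, 0, 0],
    [0, 0, -0.002, 0, 0, 0],
    [0, 0, -0.003, 0, 0, 0]
  ]
}}

```text
time: 14.25
eef_pos: [0.5337, 0.0381, 0.0485]
tcp_rot: [0.998, -0.058, -0.001, 0.0]
contact_force: [-5.8, 0.5, 11.2]
opening: 0.573
finger_force: 49.8
```

Call:
{"method": "apply_moves", "body": {
  "series": [
    [0, 0, 0.001, 0, 0, 0],
    [0, 0, 0.001, 0, 0, 0],
    [0, 0, 0.001, 0, 0, 0],
    [0, 0, 0.001, 0, 0, 0],
    [0, 0, 0.03, 0, 0, 0],
    [0, 0, 0.08, 0, 0, 0],
    [0, 0, 0.15, 0, 0, 0],
    [0, 0, 0.19, 0, 0, 0],
    [0.03, 0.08, 0.19, 0, 0, 0.06],
    [0.07, 0.16, 0.19, 0, 0, 0.12],
    [0.09, 0.237, 0.19, 0, 0, 0.172],
    [0.09, 0.237, 0.19, 0, 0, 0.172],
    [0.09, 0.237, 0.19, 0, 0, 0.172]
  ],
  "jaw": 0.85
}}

```text
time: 15.88
eef_pos: [0.6053, 0.2283, 0.1985]
tcp_rot: [1.0, 0.01, -0.0, 0.0]
contact_force: [-0.5, -0.1, -0.5]
opening: 0.85
finger_force: 0.0
```

Run:
```python
from h import *
st(); im=ctrl.read_camera("scene")[125:305,90:330,::-1]; cv2.imwrite("pics/s6.png",cv2.resize(im,None,fx=3.2,fy=3.2,interpolation=cv2.INTER_CUBIC)); ctrl.read_camera("top")
for t,d in dict(block_plane=(.05,.168,0,.028),glue_bottle=(.06,.06,0,.1),wax_block=(.05,.085,.015,.049)).items():
  for c in ("top","scene"):
    for s in ctrl.silhouettes(t,c)[:2]:
        m=s["pixels"]; w=ray(np.argwhere(m)[:,::-1],.02,c)[:,:2]; q=w.mean(0)
        if m.sum()>50: print(t,c,s["p"],m.sum(),q,fit({c:m},[q[0],q[1],1.55],*d))
```

```text
t 15.88 tcp [0.6053 0.2283 0.1985] closedir 1.592 tilt 0.07 F [-0.5 -0.1 -0.5] open 0.85 ff 0.0 q6 [ 0.2   0.27  1.69 -0.    1.18  1.75]
block_plane top 0.82 313 [0.60446642 0.21809485] (array([0.60902196, 0.21720896, 1.76070205]), np.float64(0.9201277955271565))
block_plane scene 0.86 1050 [0.59567115 0.23272865] (array([0.6118014 , 0.22897743, 1.60104966]), np.float64(0.15821428571428572))
block_plane scene 0.38 531 [ 0.59994667 -0.59228103] (array([ 0.60799074, -0.59900665,  0.63459753]), np.float64(0.3112052730696798))
glue_bottle scene 0.27 1013 [0.59658208 0.23253326] (array([0.56688014, 0.2486934 , 1.30757772]), np.float64(0.6605997038499506))
wax_block top 0.78 278 [0.53286199 0.03897074] (array([0.53288832, 0.03799025, 1.48724376]), np.float64(0.08475719424460432))
wax_block scene 0.98 507 [0.54077711 0.03116362] (array([0.53465721, 0.03949659, 1.31663448]), np.float64(0.1836785009861933))
```

View pics/s6.png

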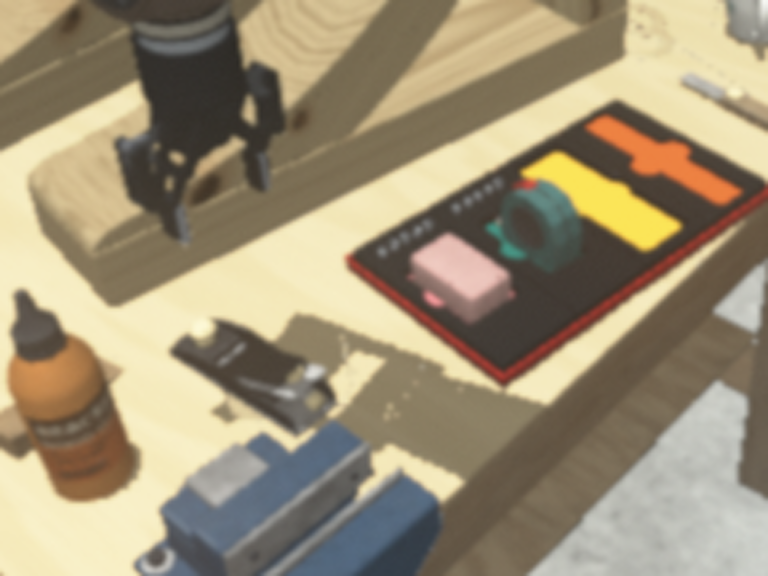

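Wax is down in the pink recess (crop 460,275); the plane lies under the open gripper (260,375), knob to the far side.

Call:
{"method": "apply_moves", "body": {
  "series": [
    [0, 0.001, -0.05, 0, 0, 0],
    [0, 0.001, -0.1, 0, 0, 0],
    [0, 0.001, -0.15, 0, 0, 0],
    [0, 0.001, -0.18, 0, 0, 0],
    [0, 0.001, -0.2, 0, 0, 0],
    [0, 0.001, -0.213, 0, 0, 0],
    [0, 0.001, -0.213, 0, 0, 0]
  ]
}}

```text
time: 17.15
eef_pos: [0.6055, 0.2284, 0.0286]
tcp_rot: [1.0, 0.01, -0.0, 0.0]
contact_force: [-0.6, -0.3, -0.2]
opening: 0.846
finger_force: 0.0
```

Call:
{"method": "apply_moves", "body": {
  "series": [
    [0, 0, 0, 0, 0, 0],
    [0, 0, 0, 0, 0, 0],
    [0, 0, 0, 0, 0, 0],
    [0, 0, 0, 0, 0, 0],
    [0, 0, 0, 0, 0, 0],
    [0, 0, 0, 0, 0, 0]
  ],
  "jaw": 0,
  "squeeze": 80
}}

```text
time: 17.9
eef_pos: [0.6067, 0.2287, 0.0307]
tcp_rot: [1.0, 0.01, 0.001, -0.0]
contact_force: [-0.6, -0.7, 5.9]
opening: 0.56
finger_force: 86.4
```

Call:
{"method": "apply_moves", "body": {
  "series": [
    [0, 0, 0.01, 0, 0, 0],
    [0, 0, 0.04, 0, 0, 0],
    [0, 0, 0.1, 0, 0, 0],
    [0, 0, 0.16, 0, 0, 0],
    [0, 0, 0.2, 0, 0, 0],
    [0, 0, 0.2, 0, 0, 0],
    [0, 0, 0.2, 0, 0, 0]
  ]
}}

```text
time: 18.77
eef_pos: [0.6037, 0.2281, 0.1854]
tcp_rot: [1.0, 0.01, -0.003, 0.0]
contact_force: [-1.1, -0.4, -6.5]
opening: 0.557
finger_force: 85.2
```

Run:
```python
from h import *
st(); im=ctrl.read_camera("scene"); cv2.imwrite("pics/s7.png",cv2.resize(im[90:250,120:280,::-1],None,fx=3.7,fy=3.7,interpolation=cv2.INTER_CUBIC));
```

```text
t 18.77 tcp [0.6037 0.2281 0.1854] closedir 1.59 tilt 0.31 F [-1.1 -0.4 -6.5] open 0.557 ff 85.2 q6 [0.2  0.28 1.7  0.   1.16 1.76]
```

View pics/s7.png

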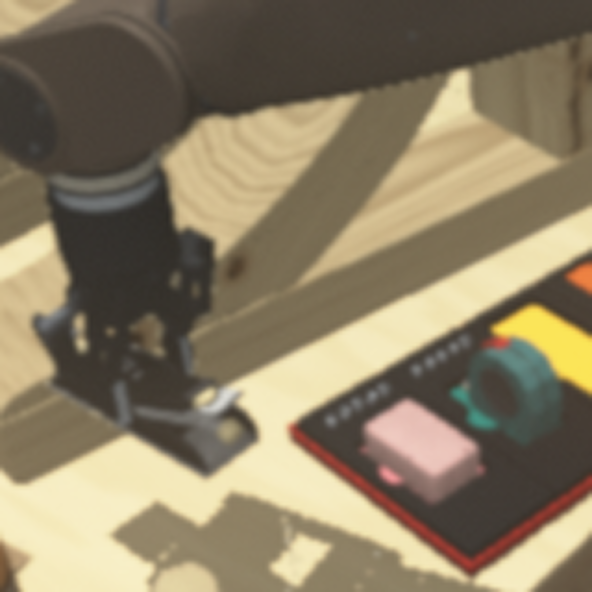

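Plane is held level; its lower left edge runs from about (50,388) at the far end to (205,473) at the near end in the crop — check the lengthwise centring.

Run:
```python
from h import *
for n,u,v in(("near",205,473),("far",50,388),("nearR",257,436)):
    p=[120+u/3.7-.5,90+v/3.7-.5]; print(n,ray(p,.155,"scene").round(4))
ctrl.read_camera("scene")
for s in ctrl.silhouettes("block_plane","scene")[:1]:
    m=s["pixels"]; print(s["p"],m.sum(),fit({"scene":m},[.604,.228,1.57],.05,.168,.155,.19))
    w=ray(np.argwhere(m)[:,::-1],.155,"scene"); print(w[:,0].min(),w[:,1].max())
```

```text
near [[0.5321 0.2465 0.155 ]]
far [[0.6831 0.2556 0.155 ]]
nearR [[0.5325 0.1996 0.155 ]]
0.75 833 (array([0.60897334, 0.22927229, 1.56679307]), np.float64(0.7602791116446579))
0.5271688621373659 0.2556155475451859
```

Call:
{"method": "apply_moves", "body": {
  "series": [
    [-0.01, -0.04, 0, 0, 0, -0.02],
    [-0.03, -0.1, 0, 0, 0, -0.05],
    [-0.05, -0.17, 0, 0, 0, -0.09],
    [-0.07, -0.24, 0, 0, 0, -0.12],
    [-0.09, -0.31, 0, 0, 0, -0.15],
    [-0.11, -0.38, 0, 0, 0, -0.174],
    [-0.121, -0.44, 0, 0, 0, -0.174],
    [-0.121, -0.471, 0, 0, 0, -0.174],
    [-0.121, -0.471, 0, 0, 0, -0.174],
    [-0.121, -0.471, -0.05, 0, 0, -0.174],
    [-0.121, -0.471, -0.1, 0, 0, -0.174],
    [-0.121, -0.471, -0.14, 0, 0, -0.174],
    [-0.121, -0.471, -0.158, 0, 0, -0.174],
    [-0.121, -0.471, -0.158, 0, 0, -0.174]
  ]
}}

```text
time: 20.68
eef_pos: [0.5081, -0.1473, 0.0612]
tcp_rot: [0.998, -0.058, -0.001, -0.001]
contact_force: [-0.5, -0.2, -5.2]
opening: 0.561
finger_force: 85.2
```

Run:
```python
from h import *
st(); crop("scene","s8",210,120,350,225,5)
```

```text
t 20.68 tcp [ 0.5081 -0.1473  0.0612] closedir 1.454 tilt 0.17 F [-0.5 -0.2 -5.2] open 0.561 ff 85.2 q6 [-0.47  0.21  2.05  0.    0.88  1.21]
```

View pics/s8.png

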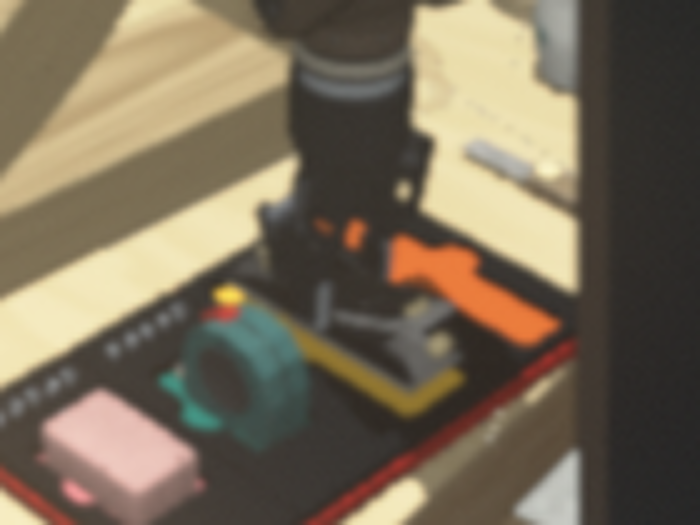

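Yellow shows at the far tip (228,297) and a strip along the left and near sides; compare plane corner (410,393) to recess corner (410,415).

Run:
```python
from h import *
P=lambda u,v:[210+u/5-.5,120+v/5-.5]
u=np.array([np.cos(-.116),np.sin(-.116)]);n=np.array([-u[1],u[0]])
for nm,uv,z in(("plane nearL",(410,393),.0305),("plane nearR",(462,360),.0305),("recess nearL",(408,417),.014),("recess nearR",(463,378),.014),("far floor tip",(228,288),.014)):
    w=ray(P(*uv),z,"scene")[0][:2]; d=w-[.5081,-.1473]; print(nm,w.round(4),"along",(d@u).round(4),"lat",(d@n).round(4))
```

```text
plane nearL [ 0.4343 -0.1158] along -0.077 lat 0.0227
plane nearR [ 0.4275 -0.1623] along -0.0783 lat -0.0242
recess nearL [ 0.4327 -0.1129] along -0.0789 lat 0.0254
recess nearR [ 0.4275 -0.1653] along -0.078 lat -0.0272
far floor tip [ 0.6019 -0.1451] along 0.0929 lat 0.013
```

Call:
{"method": "apply_moves", "body": {
  "series": [
    [-0.001, 0.0025, -0.005, 0, 0, 0],
    [-0.001, 0.0025, -0.009, 0, 0, 0],
    [-0.001, 0.0025, -0.013, 0, 0, 0],
    [-0.001, 0.0025, -0.016, 0, 0, 0],
    [-0.001, 0.0025, -0.018, 0, 0, 0]
  ]
}}

```text
time: 21.35
eef_pos: [0.5079, -0.1463, 0.0477]
tcp_rot: [0.998, -0.059, -0.0, -0.0]
contact_force: [-1.2, -0.0, -5.9]
opening: 0.559
finger_force: 85.3
```

Call:
{"method": "apply_moves", "body": {
  "series": [
    [0, 0, -0.0012, 0, 0, 0],
    [0, 0, -0.0024, 0, 0, 0],
    [0, 0, -0.0036, 0, 0, 0]
  ]
}}

```text
time: 21.72
eef_pos: [0.508, -0.1464, 0.045]
tcp_rot: [0.998, -0.059, 0.0, 0.0]
contact_force: [-0.1, 0.7, -4.5]
opening: 0.558
finger_force: 85.3
```

Call:
{"method": "apply_moves", "body": {
  "series": [
    [0, 0, -0.0012, 0, 0, 0],
    [0, 0, -0.0024, 0, 0, 0],
    [0, 0, -0.0036, 0, 0, 0]
  ]
}}

```text
time: 22.1
eef_pos: [0.508, -0.1463, 0.0426]
tcp_rot: [0.998, -0.059, -0.0, -0.0]
contact_force: [-2.8, 1.4, 2.6]
opening: 0.557
finger_force: 86.3
```

Call:
{"method": "apply_moves", "body": {
  "series": [
    [0, 0, -0.0012, 0, 0, 0],
    [0, 0, -0.0012, 0, 0, 0]
  ]
}}

```text
time: 22.35
eef_pos: [0.508, -0.1463, 0.0426]
tcp_rot: [0.998, -0.059, -0.001, -0.0]
contact_force: [-6.1, 2.4, 4.6]
opening: 0.559
finger_force: 86.6
```

Call:
{"method": "apply_moves", "body": {
  "series": [
    [0, 0, 0.001, 0, 0, 0],
    [0, 0, 0.001, 0, 0, 0],
    [0, 0, 0.001, 0, 0, 0],
    [0, 0, 0.001, 0, 0, 0],
    [0, 0, 0.03, 0, 0, 0],
    [0, 0, 0.08, 0, 0, 0],
    [0, 0, 0.15, 0, 0, 0],
    [0, 0, 0.2, 0, 0, 0],
    [0, 0, 0.2, 0, 0, 0]
  ],
  "jaw": 0.8
}}

```text
time: 23.48
eef_pos: [0.5103, -0.1474, 0.2059]
tcp_rot: [0.998, -0.059, 0.004, 0.002]
contact_force: [-0.0, 0.4, 0.2]
opening: 0.801
finger_force: 0.0
```

Run:
```python
from h import *
st(); ctrl.read_camera("scene"); im=ctrl.read_camera("top")
cv2.imwrite("pics/t9.png",cv2.resize(im[155:240,200:350,::-1],None,fx=5,fy=5,interpolation=cv2.INTER_CUBIC))
for c,d in(("top",0),("scene",0)):
    for s in ctrl.silhouettes("bevel_gauge",c)[:2]:
        m=s["pixels"]; w=ray(np.argwhere(m)[:,::-1],.015,c)[:,:2]; q=w.mean(0)
        if m.sum()>50: 
            e,v=np.linalg.eigh(np.cov(w.T)); a=w@v[:,1]
            print(c,s["p"],m.sum(),q.round(3),v[:,1].round(3),w[a.argmin()],w[a.argmax()],fit({c:m},[q[0],q[1],1.45],.026,.181,0,.016))
```

```text
t 23.48 tcp [ 0.5103 -0.1474  0.2059] closedir 1.454 tilt 0.53 F [-0.   0.4  0.2] open 0.801 ff 0.0 q6 [-0.47  0.01  1.98  0.    1.15  1.22]
top 0.66 270 [ 0.481 -0.389] [-0.993  0.121] [ 0.57286371 -0.40270773] [ 0.39818718 -0.37659464] (array([ 0.48506818, -0.39048574,  1.44547349]), np.float64(0.2800925925925926))
scene 0.6 278 [ 0.48  -0.379] [-0.991  0.135] [ 0.57263847 -0.38529909] [ 0.41539875 -0.35261267] (array([ 0.51196393, -0.39208423,  1.44305052]), np.float64(0.51056654676259))
```

View pics/t9.png

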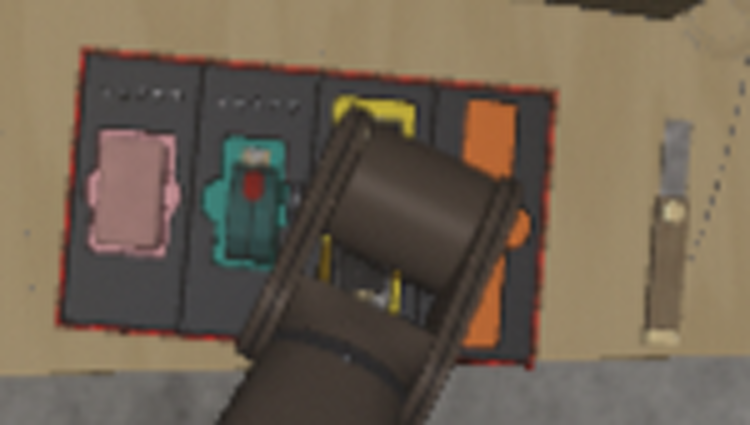

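Call:
{"method": "apply_moves", "body": {
  "series": [
    [-0.01, -0.08, 0, 0, 0, -0.005],
    [-0.02, -0.16, 0, 0, 0, -0.005],
    [-0.026, -0.23, 0, 0, 0, -0.005],
    [-0.026, -0.305, 0, 0, 0, -0.005],
    [-0.026, -0.305, 0, 0, 0, -0.005],
    [-0.026, -0.305, -0.06, 0, 0, -0.005],
    [-0.026, -0.305, -0.12, 0, 0, -0.005],
    [-0.026, -0.305, -0.17, 0, 0, -0.005],
    [-0.026, -0.305, -0.195, 0, 0, -0.005],
    [-0.026, -0.305, -0.195, 0, 0, -0.005],
    [-0.026, -0.305, -0.195, 0, 0, -0.005]
  ],
  "jaw": 0.65
}}

```text
time: 25.05
eef_pos: [0.4882, -0.391, 0.0469]
tcp_rot: [0.998, -0.06, 0.001, 0.001]
contact_force: [-0.1, -0.1, 0.9]
opening: 0.651
finger_force: 0.0
```

Run:
```python
from h import *
st(); im=ctrl.read_camera("scene"); cv2.imwrite("pics/s10.png",cv2.resize(im[110:230,230:390,::-1],None,fx=4.5,fy=4.5,interpolation=cv2.INTER_CUBIC))
```

```text
t 25.05 tcp [ 0.4882 -0.391   0.0469] closedir 1.45 tilt 0.17 F [-0.1 -0.1  0.9] open 0.651 ff 0.0 q6 [-0.84  0.41  1.82  0.    0.9   0.85]
```

View pics/s10.png

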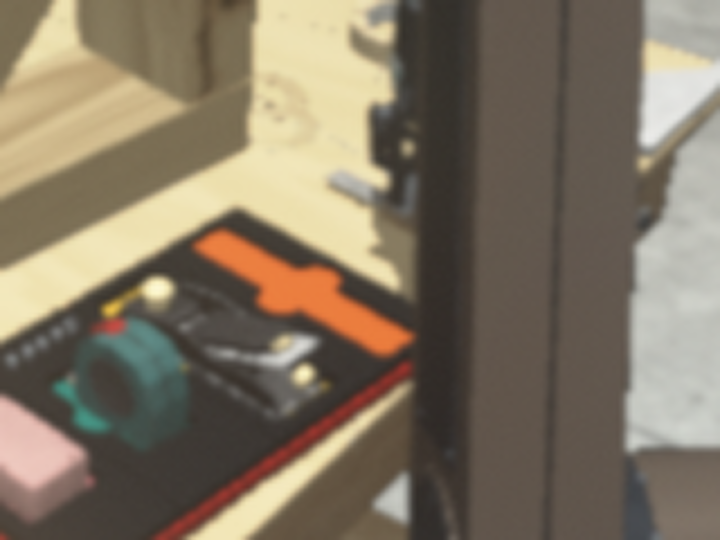

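The plane sits down in the yellow recess (crop 230,350); the gauge is under the gripper, mostly hidden by the arm. Lower and close.

Call:
{"method": "apply_moves", "body": {
  "series": [
    [0, 0, -0.012, 0, 0, 0],
    [0, 0, -0.022, 0, 0, 0],
    [0, 0, -0.03, 0, 0, 0],
    [0, 0, -0.0325, 0, 0, 0],
    [0, 0, -0.0325, 0, 0, 0]
  ]
}}

```text
time: 25.72
eef_pos: [0.4871, -0.3902, 0.0189]
tcp_rot: [0.998, -0.061, -0.0, -0.0]
contact_force: [-0.4, -0.6, 0.3]
opening: 0.647
finger_force: 0.0
```

Call:
{"method": "apply_moves", "body": {
  "series": [
    [0, 0, 0, 0, 0, 0],
    [0, 0, 0, 0, 0, 0],
    [0, 0, 0, 0, 0, 0],
    [0, 0, 0, 0, 0, 0],
    [0, 0, 0, 0, 0, 0]
  ],
  "jaw": 0,
  "squeeze": 40
}}

```text
time: 26.35
eef_pos: [0.4875, -0.3906, 0.0197]
tcp_rot: [0.998, -0.061, 0.0, 0.0]
contact_force: [1.3, -0.3, 2.0]
opening: 0.29
finger_force: 40.2
```

Call:
{"method": "apply_moves", "body": {
  "series": [
    [0, 0, 0.01, 0, 0, 0],
    [0, 0, 0.04, 0, 0, 0],
    [0, 0, 0.09, 0, 0, 0],
    [0, 0, 0.14, 0, 0, 0],
    [0, 0, 0.16, 0, 0, 0],
    [0, 0, 0.16, 0, 0, 0]
  ]
}}

```text
time: 27.1
eef_pos: [0.4874, -0.3905, 0.1479]
tcp_rot: [0.998, -0.061, 0.001, 0.001]
contact_force: [-0.5, -0.3, -1.7]
opening: 0.291
finger_force: 39.9
```

Call:
{"method": "apply_moves", "body": {
  "series": [
    [0.005, 0.05, 0, 0, 0, 0.008],
    [0.01, 0.1, 0, 0, 0, 0.008],
    [0.018, 0.15, 0, 0, 0, 0.008],
    [0.018, 0.189, 0, 0, 0, 0.008],
    [0.018, 0.189, 0, 0, 0, 0.008],
    [0.018, 0.189, -0.05, 0, 0, 0.008],
    [0.018, 0.189, -0.09, 0, 0, 0.008],
    [0.018, 0.189, -0.115, 0, 0, 0.008],
    [0.018, 0.189, -0.12, 0, 0, 0.008],
    [0.018, 0.189, -0.12, 0, 0, 0.008]
  ]
}}

```text
time: 28.35
eef_pos: [0.5013, -0.2395, 0.0508]
tcp_rot: [0.998, -0.058, -0.0, -0.0]
contact_force: [-0.1, 0.7, -1.1]
opening: 0.293
finger_force: 39.9
```

Run:
```python
from h import *
st(); im=ctrl.read_camera("scene"); cv2.imwrite("pics/s11.png",cv2.resize(im[120:230,250:370,::-1],None,fx=5,fy=5,interpolation=cv2.INTER_CUBIC))
```

```text
t 28.35 tcp [ 0.5013 -0.2395  0.0508] closedir 1.455 tilt 0.05 F [-0.1  0.7 -1.1] open 0.293 ff 39.9 q6 [-0.63  0.28  1.99 -0.    0.87  1.06]
```

View pics/s11.png

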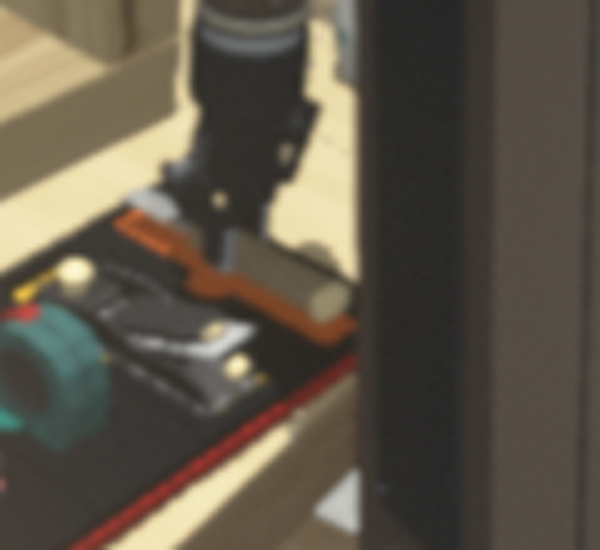

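Run:
```python
from h import *
P=lambda u,v:[250+u/5-.5,120+v/5-.5]
u=np.array([np.cos(-.116),np.sin(-.116)]);n=np.array([-u[1],u[0]])
for nm,uv,z in(("gauge nearL",(306,316),.031),("gauge nearR top",(350,285),.045),("gauge far tip",(130,193),.033),("recess nearL",(313,347),.024),("recess nearR",(356,322),.024),("recess farL",(113,224),.024)):
    w=ray(P(*uv),z,"scene")[0][:2]; d=w-[.5013,-.2395]; print(nm,w.round(4),"along",(d@u).round(4),"lat",(d@n).round(4))
```

```text
gauge nearL [ 0.4304 -0.2164] along -0.0731 lat 0.0147
gauge nearR top [ 0.4172 -0.2455] along -0.0828 lat -0.0156
gauge far tip [ 0.5999 -0.2542] along 0.0997 lat -0.0032
recess nearL [ 0.4139 -0.2002] along -0.0913 lat 0.0289
recess nearR [ 0.4065 -0.2392] along -0.0942 lat -0.0107
recess farL [ 0.5941 -0.2276] along 0.0908 lat 0.0225
```

Call:
{"method": "apply_moves", "body": {
  "series": [
    [-0.0034, 0.004, 0, 0, 0, 0],
    [-0.0034, 0.004, -0.005, 0, 0, 0],
    [-0.0034, 0.004, -0.009, 0, 0, 0],
    [-0.0034, 0.004, -0.013, 0, 0, 0],
    [-0.0034, 0.004, -0.015, 0, 0, 0],
    [-0.0034, 0.004, -0.015, 0, 0, 0]
  ]
}}

```text
time: 29.15
eef_pos: [0.4987, -0.2358, 0.039]
tcp_rot: [0.998, -0.057, -0.0, -0.0]
contact_force: [0.3, -0.9, -2.1]
opening: 0.296
finger_force: 39.9
```

Call:
{"method": "apply_moves", "body": {
  "series": [
    [0, 0, -0.0012, 0, 0, 0],
    [0, 0, -0.0024, 0, 0, 0],
    [0, 0, -0.0036, 0, 0, 0]
  ]
}}

```text
time: 29.52
eef_pos: [0.4988, -0.2359, 0.0363]
tcp_rot: [0.998, -0.057, -0.0, 0.0]
contact_force: [0.2, -0.2, -1.6]
opening: 0.289
finger_force: 39.9
```

Call:
{"method": "apply_moves", "body": {
  "series": [
    [0, 0, -0.0012, 0, 0, 0],
    [0, 0, -0.0024, 0, 0, 0],
    [0, 0, -0.0024, 0, 0, 0]
  ]
}}

```text
time: 29.9
eef_pos: [0.4989, -0.236, 0.0357]
tcp_rot: [0.998, -0.057, -0.0, -0.0]
contact_force: [-3.7, 2.5, 7.8]
opening: 0.29
finger_force: 40.9
```

Call:
{"method": "apply_moves", "body": {
  "series": [
    [0, 0, 0.001, 0, 0, 0],
    [0, 0, 0.001, 0, 0, 0],
    [0, 0, 0.001, 0, 0, 0],
    [0, 0, 0.015, 0, 0, 0],
    [0, 0, 0.03, 0, 0, 0],
    [0, 0, 0.08, 0, 0, 0],
    [0, 0, 0.15, 0, 0, 0],
    [0, 0, 0.22, 0, 0, 0],
    [0, -0.1, 0.22, 0, 0, 0],
    [0, -0.2, 0.22, 0, 0, 0],
    [0, -0.3, 0.22, 0, 0, 0],
    [-0.05, -0.38, 0.22, 0, 0, 0],
    [-0.1, -0.45, 0.22, 0, 0, 0],
    [-0.1, -0.45, 0.22, 0, 0, 0],
    [-0.1, -0.45, 0.22, 0, 0, 0]
  ],
  "jaw": 0.45
}}

```text
time: 31.78
eef_pos: [0.4158, -0.5997, 0.2113]
tcp_rot: [0.998, -0.06, 0.0, 0.001]
contact_force: [0.9, -0.2, 0.5]
opening: 0.453
finger_force: 0.0
```

Run:
```python
from h import *
st(); a=ctrl.read_camera("scene"); b=ctrl.read_camera("top")
A=cv2.resize(a[120:250,190:350,::-1],(480,390),interpolation=cv2.INTER_CUBIC)
B=cv2.resize(b[155:240,205:320,::-1],None,fx=390/85*.7,fy=390/85*.7,interpolation=cv2.INTER_CUBIC)
C=np.zeros((390,480+B.shape[1],3),np.uint8);C[:,:480]=A;C[:B.shape[0],480:]=B; cv2.imwrite("pics/end.png",C);print(C.shape)
```

```text
t 31.77 tcp [ 0.4158 -0.5997  0.2113] closedir 1.45 tilt 0.11 F [ 0.9 -0.2  0.5] open 0.453 ff 0.0 q6 [-1.1   0.43  1.46 -0.    1.25  0.59]
(390, 849, 3)
```

View pics/end.png

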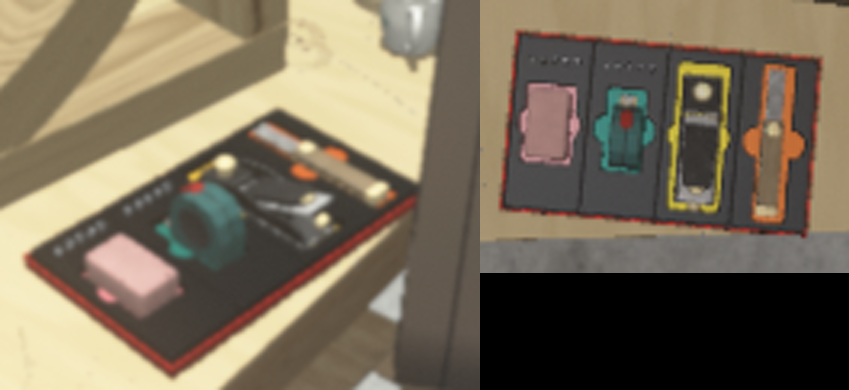

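All four tools lie within their own coloured recesses with lining visible around them (top view: wax 550,123; tape 625,130; plane 700,135; gauge 772,145).

```bash
python3 -c "
from plant import ctrl
print(ctrl.sign_off())"
```

```text
the job is handed in; nothing more can be done
None
```

The block plane, wax block, tape measure and bevel gauge were each set down right way up in their own recesses, the mug and glue bottle were never touched, and the job is handed in at about 32 s of the 112 s allowed; sign-off returned no verdict.

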